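# Index the jar and press its lid by four ratchet clicks

### The job

Turn the indexing table by its black-topped post until the jar with the blue lid sits under the pad of the blue press and the table clicks home in its notch. Then press the red-handled ratchet lever down, feeling the clicks: stop at the fourth click, never make a fifth, and finish while still holding the lever there, because it springs back when let go. Leave the three bottles and tubs standing beside the press where they are.

Things in the scene. Friction and masses are not known exactly. Their poses are not given: they have to be found in the camera images.
- press: Lid press, fixed to the bench: grey base plate 270 x 350 x 12 mm, blue column and head (70 mm wide in x, y -45 to +115, top at z 262 mm), round aluminium indexing table on its -y side, toothed wheel on the head's +x face. Origin on the bench top, z up. It does not move in a run; place and yaw differ from run to run. Nothing overhangs the post or the red handle.
- table_axis (a point): Point on the vertical axis of the indexing table, on top of its plate (at x 0, y -90, z 45 mm of the press). The plate is 244 mm across; five amber jars (40 mm across, lid tops at z = 96 mm) and the handle post stand around it, 60 degrees apart.
- turntable (a joint): Indexing table's angle, rad, counter-clockwise from above positive, travel -1.8 to 0.5. 0 (home, within 0.05): blue-lidded jar under the pad, table in the notch of a sprung detent that yields at about 5 N at the post; another notch at -1.047, one station back. Starts clockwise of home (-1.35 to -0.5), turns stiffly (1 to 2 N at the post), stays where left.
- post_grip (a point): Centre of the black cylindrical grip, 22 mm across and 46 mm tall (upright), on top of the table's thin handle post, 100 mm from the table axis, 129 mm above the bench and opposite the blue-lidded jar: at home it stands straight on the -y side (press frame) of the table axis. Jar lids are 10 mm lower than the underside of this grip.
- blue_lid (a point): Centre of the top of the blue lid, 82 mm from the table axis, 96 mm above the bench; the only blue lid on the table.
- lever: Ratchet lever; origin at its pivot, a level axis along the press's x, 210 mm above the bench (x 0, y 85 mm of the press). It points to the press's +y and rests on a stop, sloping up 0.52 rad, its axes then equal to the press's. It is pressed down (turns about -x), travel 1.45 rad, against a return spring felt all the way at the handle (about 8 to 12 N), which lifts it fully when let go.
- lever_grip (a point): Middle of the red round handle of the lever: 22 mm thick, 74 mm long, level along the press's x, standing off the lever's end towards the press's -x side; a sleeve that spins freely on its pin, so a gripped handle follows the lever's arc without twisting the hand. 160 mm from the pivot axis, about 290 mm above the bench at rest; the lever rod lies 44 mm to the +x side of this point.
- pawl (a point): Where the nose of the brass pawl rests in a notch, on top of the toothed wheel, 44 mm from the lever's axis; fixed in a run, set differently in each: the first tooth gives way (click) after 0.12 to 0.32 rad of lever travel, the next ones every 0.2 rad. Climbing a tooth adds 3 to 4 N at the handle; past its crest the pawl helps by as much.
- notch4 (a point): Bottom of the fourth notch of the toothed wheel, which turns with the lever, 44 mm from its axis. It is at the pawl after the fourth click, 0.1 rad of lever travel beyond the point where the fourth tooth gives; counts as there within 3 mm (the next tooth lies 4.4 mm on).
- notch5 (a point): Bottom of the fifth notch, 0.2 rad (9 mm) after the fourth. It must not reach the pawl (within 2.5 mm).
- amber_bottle: Bystander: amber bottle with black cap, 52 mm across, 120 mm tall, loose on the bench beyond the press column. Origin under its centre.
- cream_tub: Bystander: white tub with blue cap, 72 mm across, 75 mm tall, loose on the bench beyond the lever. Origin under its centre.
- white_bottle: Bystander: small white bottle, 48 mm across, 100 mm tall, loose on the bench on the -y side of the press. Origin under its centre.

How it is judged:
On the way, in this order (a step that is already met when the one before it is completed fails the run):
1. the table is home: blue-lidded jar under the pad, in its notch (value of joint turntable between -0.05 and 0.05 rad), for 0.2 s.
2. the lever is held at the fourth click (distance between notch4 and pawl below 0.003 m and contact force between the fingers and lever above 1 N), for 0.2 s.
At the end, for the whole second after the job is handed in: The table is home within 0.05 rad, and the fingers hold the lever (more than 1 N, at rest) with the fourth notch within 3 mm of the pawl (all of step 1 and all of step 2 and angular speed of lever below 0.3 rad/s); the arm keeps its last pose, push and grip.
It fails at once if a fifth click is made (distance between notch5 and pawl below 0.0025 m).
It fails at once if a bystander is moved by more than 30 mm or toppled (distance of any of amber_bottle, cream_tub, white_bottle from where it was at the start of the episode above 0.03 m or angle between any of amber_bottle, cream_tub, white_bottle's own z axis and vertical above 0.5 rad).
It also fails if it takes over 72 s, if anything falls off the work surface, if the arm or the gripper's body presses on something with over 40 N, if the wrist force passes 120 N, or if a joint passes its speed limit or range.

### The arm

A 6-joint arm with a two-finger parallel gripper is mounted at the origin on the work surface. World frame = base frame: x ahead of the robot, y to its left, z up, the work surface at z = 0. Lengths are in m, angles in rad, forces in N, time in s.
With the tool pointing down it reaches from about 0.375 to 0.825 m from the base axis. Payload 5.5 kg.
Tool frame: the origin (TCP) lies at the very end of the fingers, on their centre line; the grasp point (between the pads) lies 19 mm behind it; z points along the fingers, y is the line along which they close (so a half turn about z gives the same grasp; the last joint's range is limited). The gripper opens to 85 mm and grips with 20 to 120 N. Pads are 22 mm wide; open, the fingers measure 114 mm over their backs; the gripper's body (76 mm by 85 mm) begins 54 mm behind the grasp point. The pads swing forward as they close: fully open they stand 13 mm farther back than shut.
Start: joints at [1.19, 0.314, -0.047, 1.21, 0, 1.571], TCP at [0.223, 0.557, 0.231] pointing down, gripper open.
Joint ranges: [-2.67, 2.67], [-0.69, 1.73], [-1.03, 1.25], [-2.08, 2.16], [-1.42, 1.45], [-3.14, 3.14]. Speed limits (rad/s): [2.39, 2.39, 3.01, 3.14, 3.14, 3.14].

### API

Orientations are given as a rotation vector (axis times angle).
In Python, from plant import status, snapshot, camera_params, order, spotter gives the robot as it stands.
- The arm moves only by the tool play_rows, never from a script. Its argument "motion" is a list of rows, each a list of 3 entries, a list of its own where there are three numbers: the shift along the tool's x, y, z as a fraction of full scale, then the turn, a rotation vector about the tool's x, y, z as a fraction of full scale, then the closure, from -1 (fully open) to 1 (shut). A call has 1 to 5 rows; each row is the pose to reach, as a shift and turn from the pose commanded when the call began, along the tool's axes at that moment, turning the shorter way round; what a row does not reach only later rows make up. Full scale, the value 1, is 0.1 m for a shift and pi rad for a turn. A row lasts 1/8 s, in which the tool goes at most 62.5 mm and 10.7 degrees, less where a joint would pass 70% of its speed; a pose out of reach is approached as far as the arm can. A call with a number of a shift or a turn outside -1 to 1 is refused whole. A call with a gripper value outside its range is refused whole. The fingers move at their own pace and stop on an object; "newtons" is the grip in N (left out, the last holds). Time passes only in rows, so rows that repeat a pose let the fingers close. It gives the time, the measured TCP pose, the force, the opening and the grip force at its end, in the units of the state.
- status.sense(): the state, without advancing time (a new reading comes with each control period).
- snapshot(name): name is "scene" or "side" or "wrist"; returns the picture (480x640x3 uint8, red, green, blue); there is no depth.
- camera_params(name): a dict with "K" (3x3 intrinsics, pixels), "rvec" (rotation vector, rad) and "tvec" (3), from world to camera coordinates, as OpenCV has them. Camera axes: x right, y down, z forward; pixel columns grow to the right and rows downward; lengths in m; the calibration is good to about 2 mm. A picture is of the moment at which its call begins: read the wrist's pose just before it. camera_params takes no time and is no camera call; for the wrist camera it gives the pose at the moment of the call.
- order.sign_off(): hands the job in; it is judged then, once.
Trained networks look in the newest picture that a camera, given by its name, has taken for a name from the list of things; names that differ only in an ending like _2 or _b are one class to them, and where a whole thing is asked for, a point or a joint stands for the part that bears it (a point fixed in the world has none). Each returns a list of dicts, best first, with "score" (0 to 1); they miss things now and then, are a little off and sometimes report something else, mostly with a low value. They report only what shows in the picture. A call takes as long as a camera call.
- spotter.boxes_of(camera, query): "box" ([left, top, right, bottom] in pixels, round what is visible of it).
- spotter.masks_of(camera, query): "pixels" (480x640 bool, what is visible of it) and "box" ([left, top, right, bottom] in pixels, round what is visible of it).
The state is a dict: "time_s": time; "joint_positions": joint angles; "qvel": joint speeds; "effort": joint torques, N m; "ee_pos": TCP position; "eef_rot": TCP orientation; "contact_force": force on the tool from outside, world axes, zero at the start; "wrist_torque": the same for the moment, N m; "opening": opening from 0.0 (shut) to 1.0 (fully open); "finger_force": force on a finger pad.
Only numpy, scipy, OpenCV 4.12 (cv2) and the standard library are available. Lean on these libraries where they do the work, as an engineer would, in place of code of your own. Each camera call takes 0.05 s, during which the arm holds its last target. There are 200 camera calls.

## Working session

There is one attempt and no reset: what is moved stays moved. The work goes in short steps, Python scripts to look and compute and a tool call to move; the robot and the scene stay as the last step left them, time stands still between calls to the robot, and variables do not carry over. Pictures are saved under pics/ and viewed, at most 10 in all, crops included, and the job is handed in when it is done.

Besides the shell and the picture viewer there is one more tool, called as name([rows], argument=value, ...), one row to a line, values as JSON. play_rows: Moves the arm, as the interface text tells. Its arguments: {"type":"object","properties":{"motion":{"type":"array","items":{"type":"array"}},"newtons":{"type":"number"}},"required":["motion"]}

```bash
mkdir -p pics; ls; python3 - <<'E'
from plant import status, snapshot, camera_params, order, spotter
import cv2,numpy as np
s=status.sense();print({k:np.round(v,3).tolist() for k,v in s.items()})
for c in ("scene","side"):
    im=snapshot(c);cv2.imwrite(f"pics/{c}0.png",im[:,:,::-1])
    p=camera_params(c);R=cv2.Rodrigues(np.array(p["rvec"]))[0];print(c,np.round(p["K"],1).tolist(),"pos",-R.T@np.array(p["tvec"]).ravel())
    for q in ("blue_lid","post_grip","lever_grip","press","pawl","white_bottle","cream_tub","amber_bottle"):
        print(q,[(np.round(d["box"]).tolist(),round(d["score"],2)) for d in spotter.boxes_of(c,q)[:2]])
E
```

```text
pics
{'time_s': 0.0, 'joint_positions': [1.19, 0.314, -0.048, 1.21, -0.0, 1.571], 'qvel': [0.001, 0.001, 0.001, 0.001, -0.001, -0.001], 'effort': [0.001, -53.958, 33.975, 0.019, -0.0, -0.0], 'ee_pos': [0.223, 0.556, 0.23], 'eef_rot': [-0.595, -3.085, 0.003], 'contact_force': [-0.473, -0.087, -0.502], 'wrist_torque': [0.021, -0.044, 0.019], 'finger_force': 0.0, 'opening': 1.002}
scene [[587.0, 0.0, 318.7], [0.0, 587.0, 240.7], [0.0, 0.0, 1.0]] pos [1.22136754 0.29619768 1.0390552 ]
blue_lid [([244.0, 178.0, 348.0, 303.0], 0.85)]
post_grip [([243.0, 175.0, 347.0, 297.0], 0.97)]
lever_grip [([337.0, 199.0, 492.0, 275.0], 0.78), ([362.0, 344.0, 402.0, 393.0], 0.56)]
press [([215.0, 179.0, 490.0, 358.0], 0.74), ([242.0, 179.0, 345.0, 300.0], 0.72)]
pawl [([350.0, 232.0, 359.0, 264.0], 0.67)]
white_bottle [([214.0, 184.0, 239.0, 220.0], 0.56), ([242.0, 178.0, 346.0, 301.0], 0.34)]
cream_tub [([363.0, 343.0, 400.0, 392.0], 0.97), ([212.0, 179.0, 491.0, 358.0], 0.2)]
amber_bottle [([300.0, 318.0, 326.0, 366.0], 0.92)]
side [[450.6, 0.0, 319.1], [0.0, 450.6, 239.1], [0.0, 0.0, 1.0]] pos [ 0.21428213 -0.61729725  0.64209489]
blue_lid [([255.0, 279.0, 390.0, 387.0], 0.83), ([305.0, 226.0, 331.0, 262.0], 0.32)]
post_grip [([256.0, 280.0, 387.0, 390.0], 0.95)]
lever_grip [([195.0, 150.0, 315.0, 225.0], 0.85), ([344.0, 229.0, 370.0, 280.0], 0.47)]
press [([194.0, 146.0, 424.0, 428.0], 0.97)]
pawl [([304.0, 177.0, 311.0, 190.0], 0.44)]
white_bottle [([364.0, 393.0, 398.0, 452.0], 0.57)]
cream_tub [([307.0, 234.0, 329.0, 263.0], 0.55)]
amber_bottle []
```

View pics/scene0.png

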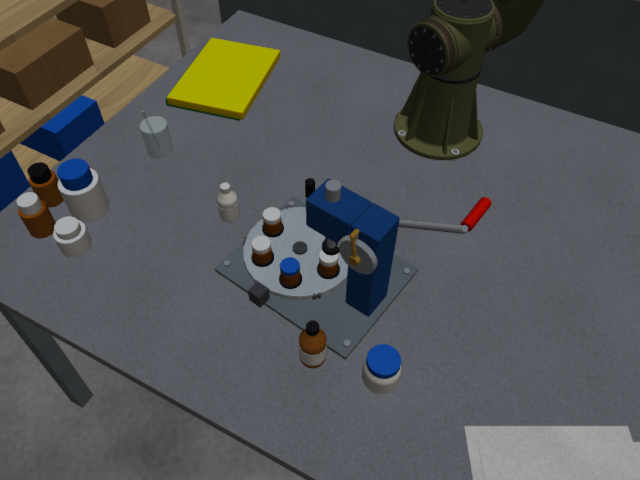

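View pics/side0.png

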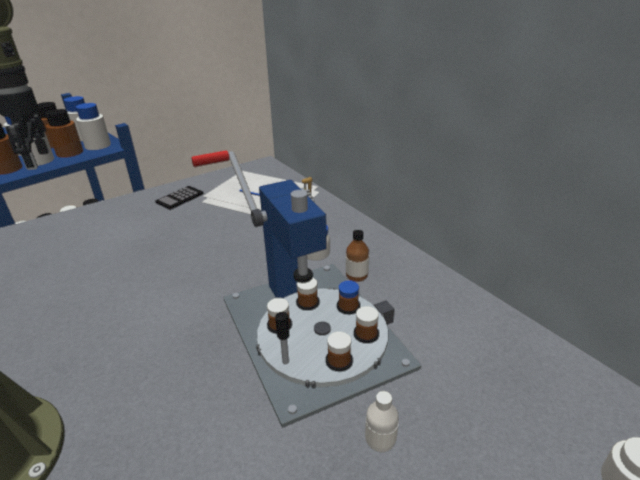

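Scene: blue lid (290,266), axis hub (300,248), black post grip (310,188), red handle (477,214). Side: blue lid (348,289), hub (322,328), grip (283,326), handle (210,158). I'll fit the press pose from these.

```bash
cat > fit.py <<'E'
from plant import camera_params
import cv2,numpy as np
from scipy.optimize import least_squares
obs=[("scene","lid",290,265),("scene","axis",300,247.5),("scene","post",310,188),("scene","lev",477,214),
("side","lid",348,289),("side","axis",322,327),("side","post",283,326),("side","lev",210,158)]
P={c:camera_params(c) for c in("scene","side")}
def proj(c,X):
    p=P[c];return cv2.projectPoints(np.array([X],float),np.array(p["rvec"]),np.array(p["tvec"]),np.array(p["K"]),None)[0].ravel()
def pts(v):
    x,y,a,t,gx=v
    R=np.array([[np.cos(a),-np.sin(a)],[np.sin(a),np.cos(a)]])
    L={"axis":(0,-.09,.047),"lid":(-.082*np.sin(t),-.09+.082*np.cos(t),.096),"post":(.1*np.sin(t),-.09-.1*np.cos(t),.129),"lev":(gx,.085+.16*np.cos(.52),.2895),"piv":(gx,.085,.21)}
    return {k:np.r_[R@np.array(q[:2])+[x,y],q[2]] for k,q in L.items()}
def res(v):
    p=pts(v);return np.concatenate([proj(c,p[k])-[a,b] for c,k,a,b in obs])
if __name__=="__main__":
    best=min((least_squares(res,[.6,.3,a0,-.9,-.03]) for a0 in np.arange(-3,3.1,.75)),key=lambda r:r.cost)
    print(np.round(best.x,4),np.round(best.fun,1));p=pts(best.x)
    for k in p:print(k,np.round(p[k],4),np.hypot(*p[k][:2]))
    h=best.x.copy();h[3]=0;print("posthome",pts(h)["post"])
    np.save("v.npy",best.x)
E
python3 fit.py
```

```text
[ 0.5168 -0.0236  0.4514 -1.738   0.1014] [-0.2 -0.4 -0.3  0.6 -0.4  0.5  0.   0.1  0.3 -2.6 -0.2  1.9 -0.9  0.2
 -0.   0.2]
axis [ 0.556  -0.1046  0.047 ] 0.5657791853718644
lid [ 0.6347 -0.0816  0.096 ] 0.6399608161300213
post [ 0.46   -0.1327  0.129 ] 0.4787779558548487
lev [0.5104 0.2221 0.2895] 0.5566075886228739
piv [0.571  0.0971 0.21  ] 0.5791676887151062
posthome [ 0.59964612 -0.19460077  0.129     ]
```

The positive-gx solution is the mirror branch, since the handle sits on the -x side. I'll start from the other branch and check it against the base plate corners.

```bash
python3 - <<'E'
from fit import *
b=least_squares(res,[.55,0,-.17,-1.1,-.1]);v=b.x
print(np.round(v,4),np.round(b.fun,1));np.save("v.npy",v)
p=pts(v)
for k in p:print(k,np.round(p[k],4),np.round(proj("scene",p[k])),np.round(proj("side",p[k])))
h=v.copy();h[3]=0;print("posthome",pts(h)["post"])
a=v[2];R=np.array([[np.cos(a),-np.sin(a)],[np.sin(a),np.cos(a)]])
for x in(-.135,.135):
  for y in(-.215,.135):
    X=np.r_[R@[x,y]+v[:2],.012];print((x,y),np.round(X,3),np.round(proj("scene",X)),np.round(proj("side",X)))
for n,L in dict(headm=(-.035,-.045,.262),headp=(.035,-.045,.262),backm=(-.035,.115,.262),backp=(.035,.115,.262)).items():
    X=np.r_[R@L[:2]+v[:2],L[2]];print(n,np.round(X,3),np.round(proj("scene",X)),np.round(proj("side",X)))
E
```

```text
[ 0.5716 -0.016  -0.1739 -1.1127 -0.1014] [-0.2 -0.4 -0.3  0.6 -0.4  0.5  0.   0.1  0.3 -2.6 -0.2  1.9 -0.9  0.2
 -0.   0.2]
axis [ 0.556  -0.1046  0.047 ] [300. 248.] [322. 329.]
lid [ 0.6347 -0.0816  0.096 ] [290. 265.] [348. 286.]
post [ 0.46   -0.1327  0.129 ] [310. 189.] [282. 326.]
lev [0.5104 0.2221 0.2895] [477. 214.] [210. 158.]
piv [0.4864 0.0853 0.21  ] [403. 208.] [233. 223.]
posthome [ 0.53872365 -0.20310978  0.129     ]
(-0.135, -0.215) [ 0.401 -0.204  0.012] [296. 197.] [278. 421.]
(-0.135, 0.135) [0.462 0.14  0.012] [420. 271.] [223. 294.]
(0.135, -0.215) [ 0.667 -0.251  0.012] [216. 268.] [420. 365.]
(0.135, 0.135) [0.728 0.094 0.012] [346. 360.] [334. 262.]
headm [ 0.529 -0.054  0.262] [328. 177.] [289. 223.]
headp [ 0.598 -0.066  0.262] [304. 199.] [327. 214.]
backm [0.557 0.103 0.262] [400. 218.] [259. 185.]
backp [0.626 0.091 0.262] [377. 242.] [293. 178.]
```

```bash
cat > mv.py <<'E'
from plant import status
import numpy as np
from scipy.spatial.transform import Rotation as Ro
def down(c): # tool down, closing line (tool y) at angle c deg
    c=np.radians(c);y=np.array([np.cos(c),np.sin(c),0]);z=np.array([0,0,-1.]);return Ro.from_matrix(np.c_[np.cross(y,z),y,z])
def step(p,R,q,Q):
    return np.round(R.inv().apply(np.array(q)-p)/.1,3).tolist(),np.round((R.inv()*Q).as_rotvec()/np.pi,3).tolist()
def cur():
    s=status.sense();return np.array(s["ee_pos"]),Ro.from_rotvec(s["eef_rot"])
def chain(wps):
    p,R=cur()
    for w in wps:
        Q=down(w[3]);print(w,*step(p,R,w[:3],Q));p,R=np.array(w[:3]),Q
E
python3 - <<'E'
from mv import *
p,R=cur();print(R.as_matrix().round(2))
chain([(.26,.50,.33,68.2),(.33,.42,.38,87),(.38,.33,.4,106.3),(.40,.235,.4,106.3),(.41,.14,.4,106.3),(.42,.04,.38,106.3),(.44,-.05,.3,106.3),(.46,-.133,.22,106.3)])
E
```

```text
[[-0.93  0.37 -0.  ]
 [ 0.37  0.93  0.  ]
 [ 0.    0.   -1.  ]]
(0.26, 0.5, 0.33, 68.2) [-0.556, -0.392, -0.987] [0.0, -0.0, -0.0]
(0.33, 0.42, 0.38, 87) [-0.947, -0.483, -0.5] [0.0, 0.0, -0.104]
(0.38, 0.33, 0.4, 106.3) [-0.546, -0.873, -0.2] [0.0, 0.0, -0.107]
(0.4, 0.235, 0.4, 106.3) [0.075, -0.968, 0.0] [0.0, 0.0, 0.0]
(0.41, 0.14, 0.4, 106.3) [0.171, -0.94, 0.0] [0.0, 0.0, 0.0]
(0.42, 0.04, 0.38, 106.3) [0.185, -0.988, 0.2] [0.0, 0.0, 0.0]
(0.44, -0.05, 0.3, 106.3) [0.061, -0.92, 0.8] [0.0, 0.0, 0.0]
(0.46, -0.133, 0.22, 106.3) [0.041, -0.853, 0.8] [0.0, 0.0, 0.0]
```

play_rows([
  [[-0.55,-0.4,-0.98],[0,0,0],-1],
  [[-0.55,-0.4,-0.98],[0,0,0],-1],
  [[-0.55,-0.4,-0.98],[0,0,0],-1],
])

```text
time_s: 1.27
ee_pos: [0.2611, 0.4998, 0.3339]
eef_rot: [0.598, 3.082, 0.011]
contact_force: [0.1, 1.2, 0.3]
opening: 1.001
finger_force: 0.0
```

play_rows([
  [[-0.95,-0.48,-0.5],[0,0,-0.104],-1],
  [[-0.95,-0.48,-0.5],[0,0,-0.104],-1],
  [[-0.95,-0.48,-0.5],[0,0,-0.104],-1],
])

```text
time_s: 1.65
ee_pos: [0.3316, 0.4183, 0.3807]
eef_rot: [0.09, 3.138, 0.003]
contact_force: [-0.3, -0.1, -0.1]
opening: 1.0
finger_force: 0.0
```

play_rows([
  [[-0.55,-0.87,-0.2],[0,0,-0.107],-1],
  [[-0.55,-0.87,-0.2],[0,0,-0.107],-1],
  [[-0.55,-0.87,-0.2],[0,0,-0.107],-1],
])

```text
time_s: 2.02
ee_pos: [0.3805, 0.3285, 0.399]
eef_rot: [0.437, -3.111, 0.0]
contact_force: [-0.0, 0.7, 0.1]
opening: 0.999
finger_force: 0.0
```

play_rows([
  [[0.08,-0.97,0],[0,0,0],-1],
  [[0.08,-0.97,0],[0,0,0],-1],
  [[0.08,-0.97,0],[0,0,0],-1],
])

```text
time_s: 2.4
ee_pos: [0.3987, 0.2339, 0.3985]
eef_rot: [0.437, -3.11, -0.0]
contact_force: [1.4, -0.5, -1.1]
opening: 1.001
finger_force: 0.0
```

play_rows([
  [[0.17,-0.94,0],[0,0,0],-1],
  [[0.17,-0.94,0],[0,0,0],-1],
  [[0.17,-0.94,0],[0,0,0],-1],
])

```text
time_s: 2.78
ee_pos: [0.4089, 0.1395, 0.3987]
eef_rot: [0.438, -3.11, -0.001]
contact_force: [0.6, 0.4, -0.5]
opening: 0.997
finger_force: 0.0
```

play_rows([
  [[0.18,-0.99,0.2],[0,0,0],-1],
  [[0.18,-0.99,0.2],[0,0,0],-1],
  [[0.18,-0.99,0.2],[0,0,0],-1],
])

```text
time_s: 3.15
ee_pos: [0.4193, 0.0393, 0.3782]
eef_rot: [0.438, -3.109, -0.001]
contact_force: [-0.7, -0.3, 0.9]
opening: 1.002
finger_force: 0.0
```

play_rows([
  [[0.06,-0.92,0.8],[0,0,0],-1],
  [[0.06,-0.92,0.8],[0,0,0],-1],
  [[0.06,-0.92,0.8],[0,0,0],-1],
])

```text
time_s: 3.52
ee_pos: [0.4382, -0.0505, 0.296]
eef_rot: [0.438, -3.106, -0.003]
contact_force: [-0.3, 0.5, 0.0]
opening: 0.997
finger_force: 0.0
```

play_rows([
  [[0.04,-0.85,0.8],[0,0,0],-1],
  [[0.04,-0.85,0.8],[0,0,0],-1],
  [[0.04,-0.85,0.8],[0,0,0],-1],
])

```text
time_s: 3.9
ee_pos: [0.4587, -0.1326, 0.2171]
eef_rot: [0.44, -3.107, -0.004]
contact_force: [-0.1, 0.2, 1.1]
opening: 0.998
finger_force: 0.0
```

```bash
python3 - <<'E'
from mv import *
from plant import snapshot,camera_params
import cv2
P=camera_params("wrist");im=snapshot("wrist")[:,:,::-1].copy();p,R=cur();print(p,R.as_matrix()[:,1].round(3))
from fit import pts
for k,q in pts(np.load("v.npy")).items():
    u=cv2.projectPoints(q[None],np.array(P["rvec"]),np.array(P["tvec"]),np.array(P["K"]),None)[0].ravel();print(k,u)
    if k in("post","lid","axis"):cv2.drawMarker(im,tuple(int(t) for t in u),(0,255,0))
cv2.imwrite("pics/w1.png",im)
print(status.sense()["joint_positions"])
chain([(.46,-.133,.112,106.3)])
E
```

```text
[ 0.45919842 -0.13190986  0.21871671] [-0.279  0.96   0.002]
axis [320.42360818 328.97893691]
lid [320.77326541 448.82795848]
post [319.98918825 246.08669123]
lev [1344.94839529  828.22772414]
piv [746.73078676 467.59344267]
[-0.28065343  0.0921738  -0.35065841  1.13009533  0.00133446 -0.56302791]
(0.46, -0.133, 0.112, 106.3) [-0.006, -0.015, 1.067] [0.001, -0.0, -0.001]
```

View pics/w1.png

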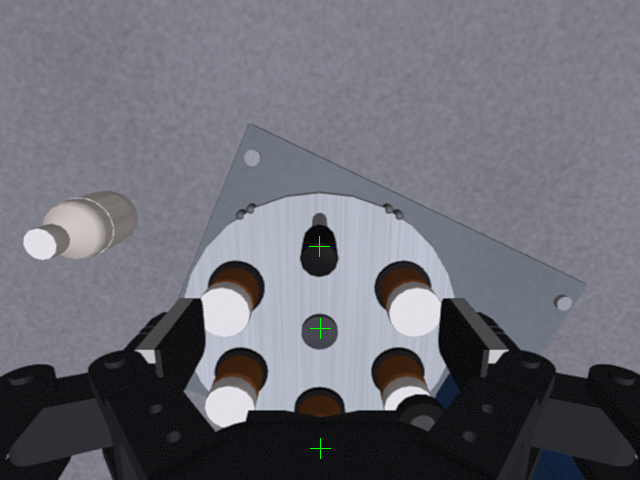

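The fitted post marker falls on the black grip (319,250), and the white bottle stands well off to the left (85,235). I'll descend and grip.

play_rows([
  [[0,-0.01,0.5],[0,0,0],-1],
  [[0,-0.01,1.0],[0,0,0],-1],
  [[0,-0.01,1.0],[0,0,0],-1],
])

```text
time_s: 4.32
ee_pos: [0.4575, -0.1318, 0.118]
eef_rot: [0.445, -3.106, -0.004]
contact_force: [-0.7, 0.4, -0.1]
opening: 1.003
finger_force: 0.0
```

play_rows([
  [[0,0,0.06],[0,0,0],1],
  [[0,0,0.06],[0,0,0],1],
  [[0,0,0.06],[0,0,0],1],
  [[0,0,0.06],[0,0,0],1],
  [[0,0,0.06],[0,0,0],1],
], newtons=40)

```text
time_s: 4.95
ee_pos: [0.46, -0.1345, 0.1146]
eef_rot: [-0.441, 3.108, -0.0]
contact_force: [-1.0, 1.5, 7.3]
opening: 0.251
finger_force: 38.8
```

play_rows([
  [[0,0,0],[0,0,0],1],
  [[0,0,0],[0,0,0],1],
  [[0,0,0],[0,0,0],1],
])

```text
time_s: 5.32
ee_pos: [0.4599, -0.1345, 0.1146]
eef_rot: [-0.441, 3.108, -0.0]
contact_force: [-0.5, 2.0, 6.1]
opening: 0.247
finger_force: 38.8
```

```bash
python3 - <<'E'
from mv import *
from fit import pts
v=np.load("v.npy");p,R=cur();ax=pts(v)["axis"]
d=p-ax;r=np.hypot(*d[:2]);a=np.degrees(np.arctan2(d[1],d[0]));print(p,r,a,"theta est",a+90-np.degrees(v[2]))
home=np.degrees(v[2])-90
c=106.3
A=a;turn=home+2-a
w=[]
for i in range(1,13):
    aa=a+turn*i/12;t=np.radians(aa);w.append((ax[0]+.1*np.cos(t),ax[1]+.1*np.sin(t),p[2],c+turn*i/12))
# rows relative to start of each call of 4 rows
b=(p,R)
for i,x in enumerate(w):
    print(i+1,*step(*b,x[:3],down(x[3])))
    if i%4==3:b=(np.array(x[:3]),down(x[3]));print()
E
```

```text
[ 0.45993725 -0.1345438   0.11456945] 0.10063800271746014 -162.70050765658337 theta est -62.738751683729966
1 [-0.013, -0.094, 0.0] [-0.0, 0.001, -0.031]
2 [-0.028, -0.187, 0.0] [-0.0, 0.001, -0.061]
3 [-0.052, -0.278, 0.0] [-0.0, 0.001, -0.091]
4 [-0.084, -0.366, 0.0] [-0.0, 0.001, -0.121]

5 [-0.006, -0.094, 0.0] [0.0, 0.0, -0.03]
6 [-0.021, -0.187, 0.0] [0.0, 0.0, -0.06]
7 [-0.044, -0.278, 0.0] [0.0, 0.0, -0.09]
8 [-0.076, -0.367, 0.0] [0.0, 0.0, -0.12]

9 [-0.006, -0.094, 0.0] [0.0, 0.0, -0.03]
10 [-0.021, -0.187, 0.0] [0.0, 0.0, -0.06]
11 [-0.044, -0.278, 0.0] [0.0, 0.0, -0.09]
12 [-0.076, -0.367, 0.0] [0.0, 0.0, -0.12]
```

play_rows([
  [[-0.01,-0.094,0],[0,0,-0.03],1],
  [[-0.025,-0.187,0],[0,0,-0.06],1],
  [[-0.048,-0.278,0],[0,0,-0.09],1],
  [[-0.08,-0.366,0],[0,0,-0.12],1],
])

```text
time_s: 5.82
ee_pos: [0.4774, -0.1684, 0.1146]
eef_rot: [-1.02, 2.971, -0.002]
contact_force: [-2.1, -0.1, 5.3]
opening: 0.248
finger_force: 39.5
```

play_rows([
  [[-0.006,-0.094,0],[0,0,-0.03],1],
  [[-0.021,-0.187,0],[0,0,-0.06],1],
  [[-0.044,-0.278,0],[0,0,-0.09],1],
  [[-0.076,-0.367,0],[0,0,-0.12],1],
])

```text
time_s: 6.32
ee_pos: [0.506, -0.1934, 0.1146]
eef_rot: [1.558, -2.728, 0.004]
contact_force: [-0.9, -2.3, 6.1]
opening: 0.245
finger_force: 39.4
```

```bash
python3 - <<'E'
from mv import *
from fit import pts
v=np.load("v.npy");p,R=cur();ax=pts(v)["axis"]
d=p-ax;r=np.hypot(*d[:2]);a=np.degrees(np.arctan2(d[1],d[0]));y=R.as_matrix()[:,1];c=np.degrees(np.arctan2(y[1],y[0]))
print(p,r,"theta est",a+90-np.degrees(v[2]),"closing",c,status.sense()["contact_force"],status.sense()["joint_positions"])
E
```

```text
[ 0.50603648 -0.19341324  0.11462225] 0.10189857669345936 theta est -19.414921159497162 closing 149.45605323980868 [-0.9174787  -2.28323291  6.08165529] [-0.36391299  0.27984211 -0.37013027  0.91895952 -0.00190818 -1.40161697]
```

play_rows([
  [[-0.006,-0.094,0],[0,0,-0.03],1],
  [[-0.021,-0.187,0],[0,0,-0.06],1],
  [[-0.042,-0.27,0],[0,0,-0.087],1],
  [[-0.066,-0.345,0],[0,0,-0.113],1],
  [[-0.066,-0.345,0],[0,0,-0.113],1],
])

```text
time_s: 6.95
ee_pos: [0.5409, -0.2061, 0.1147]
eef_rot: [-2.012, 2.412, -0.009]
contact_force: [4.8, -5.3, -0.5]
opening: 0.243
finger_force: 40.5
```

```bash
python3 - <<'E'
from mv import *
from fit import *
from plant import snapshot
v=np.load("v.npy");p,R=cur();ax=pts(v)["axis"]
d=p-ax;r=np.hypot(*d[:2]);a=np.degrees(np.arctan2(d[1],d[0]));y=R.as_matrix()[:,1];c=np.degrees(np.arctan2(y[1],y[0]))
print(p,r,"theta est",a+90-np.degrees(v[2]),"closing",c,status.sense()["contact_force"])
ims=[]
for k in("scene","side"):
    im=snapshot(k)[:,:,::-1].copy();v[3]=0;u=proj(k,pts(v)["lid"]);print(u)
    cx,cy=(310,240) if k=="scene" else (320,310)
    ims.append(cv2.resize(im[cy-90:cy+90,cx-90:cx+90],(400,400),interpolation=cv2.INTER_CUBIC))
cv2.imwrite("pics/c1.png",np.hstack(ims))
E
```

```text
[ 0.54087891 -0.2060645   0.11466295] 0.10257115380113797 theta est 1.4714498830820677 closing 169.68104238826527 [ 4.77959761 -5.34511292 -0.52199761]
[330.43696094 253.05345845]
[303.78273141 283.51300176]
```

View pics/c1.png

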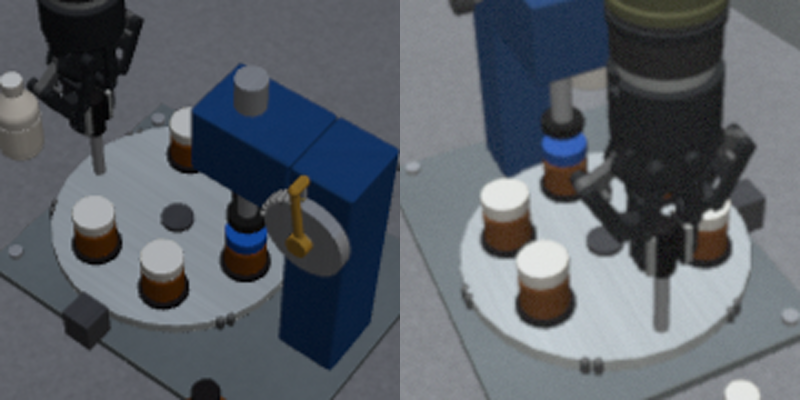

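The blue lid is under the pad in both views (scene crop 245,237; side crop 563,148). The table still pulls the hand by about 5 N along the tangent, so I'll nudge it and watch the force.

play_rows([
  [[0.01,-0.02,0],[0,0,0],1],
  [[0.02,-0.02,0],[0,0,0],1],
  [[0.02,-0.02,0],[0,0,0],1],
])

```text
time_s: 7.42
ee_pos: [0.5411, -0.2061, 0.1146]
eef_rot: [-2.012, 2.41, -0.002]
contact_force: [0.4, 1.1, 6.1]
opening: 0.252
finger_force: 40.8
```

play_rows([
  [[0,0,0],[0,0,0],-1],
  [[0,0,0],[0,0,0],-1],
  [[0,0,0],[0,0,0],-1],
  [[0,0,0],[0,0,0],-1],
])

```text
time_s: 7.92
ee_pos: [0.54, -0.206, 0.1131]
eef_rot: [2.013, -2.412, -0.001]
contact_force: [-0.7, 0.2, 0.4]
opening: 1.001
finger_force: 0.0
```

play_rows([
  [[0,0,-0.5],[0,0,0],-1],
  [[0,0,-1],[0,0,0],-1],
  [[0,0,-1],[0,0,0],-1],
])

```text
time_s: 8.3
ee_pos: [0.5428, -0.2071, 0.2178]
eef_rot: [-2.011, 2.409, -0.011]
contact_force: [0.4, -0.4, 0.3]
opening: 0.997
finger_force: 0.0
```

```bash
python3 - <<'E'
from mv import *
from fit import *
from plant import snapshot
P["wrist"]=camera_params("wrist");im=snapshot("wrist")[:,:,::-1].copy();p,R=cur();print(p)
v=np.load("v.npy");v[3]=0;np.save("vh.npy",v)
for k in("post","axis"):
    u=proj("wrist",pts(v)[k]);print(k,u);cv2.drawMarker(im,tuple(int(t) for t in u),(0,255,0))
cv2.imwrite("pics/w2.png",im)
lev=pts(v)["lev"];c=80.04;print(lev)
ux=np.array([np.cos(v[2]),np.sin(v[2]),0]);g=lev-.006*ux;print("grasp",g)
chain([(.5,-.16,.30,140),(.46,-.08,.38,110),(.42,0,.4,c),(.42,.095,.4,c),(.45,.17,.39,c),(g[0],g[1],.36,c)])
E
```

```text
[ 0.54150268 -0.20654883  0.21530192]
post [330.36880217 248.49586709]
axis [328.9940915  330.17525015]
[0.51039704 0.2220515  0.2895    ]
grasp [0.5044875  0.22308944 0.2895    ]
(0.5, -0.16, 0.3, 140) [-0.383, 0.488, -0.849] [-0.001, 0.0, 0.165]
(0.46, -0.08, 0.38, 110) [-0.356, 0.821, -0.8] [0.0, 0.0, 0.167]
(0.42, 0, 0.4, 80.04) [0.102, 0.889, -0.2] [0.0, 0.0, 0.166]
(0.42, 0.095, 0.4, 80.04) [0.164, 0.936, 0.0] [0.0, 0.0, 0.0]
(0.45, 0.17, 0.39, 80.04) [-0.166, 0.791, 0.1] [0.0, 0.0, 0.0]
(np.float64(0.5044875015739826), np.float64(0.22308944120159563), 0.36, 80.04) [-0.445, 0.617, 0.3] [0.0, 0.0, 0.0]
```

View pics/w2.png

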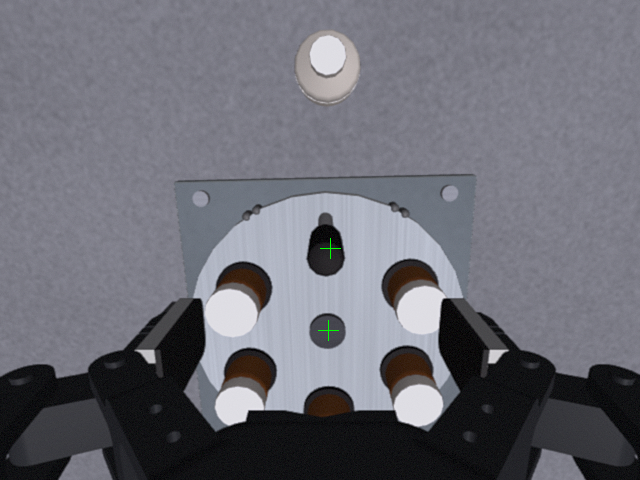

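Hub (327,330), post foot (326,214) and plate edge (176,182)-(475,175) agree to within about 1°, so the table is home. Next, the lever.

play_rows([
  [[-0.38,0.49,-0.85],[0,0,0.055],-1],
  [[-0.38,0.49,-0.85],[0,0,0.11],-1],
  [[-0.38,0.49,-0.85],[0,0,0.165],-1],
  [[-0.38,0.49,-0.85],[0,0,0.165],-1],
])

```text
time_s: 8.85
ee_pos: [0.4982, -0.1596, 0.2973]
eef_rot: [1.33, -2.845, -0.001]
contact_force: [-1.3, 0.1, -0.5]
opening: 1.001
finger_force: 0.0
```

play_rows([
  [[-0.36,0.82,-0.8],[0,0,0.055],-1],
  [[-0.36,0.82,-0.8],[0,0,0.11],-1],
  [[-0.36,0.82,-0.8],[0,0,0.167],-1],
  [[-0.36,0.82,-0.8],[0,0,0.167],-1],
])

```text
time_s: 9.35
ee_pos: [0.4589, -0.0794, 0.3773]
eef_rot: [0.552, -3.091, -0.001]
contact_force: [0.5, 0.4, -0.8]
opening: 0.996
finger_force: 0.0
```

play_rows([
  [[0.1,0.89,-0.2],[0,0,0.055],-1],
  [[0.1,0.89,-0.2],[0,0,0.11],-1],
  [[0.1,0.89,-0.2],[0,0,0.166],-1],
  [[0.1,0.89,-0.2],[0,0,0.166],-1],
])

```text
time_s: 9.85
ee_pos: [0.4191, 0.0005, 0.397]
eef_rot: [-0.263, -3.128, 0.0]
contact_force: [0.6, 0.2, -1.2]
opening: 1.003
finger_force: 0.0
```

play_rows([
  [[0.16,0.94,0],[0,0,0],-1],
  [[0.16,0.94,0],[0,0,0],-1],
  [[0.16,0.94,0],[0,0,0],-1],
])

```text
time_s: 10.22
ee_pos: [0.4199, 0.097, 0.397]
eef_rot: [-0.259, -3.129, 0.001]
contact_force: [-0.4, -0.7, 0.4]
opening: 1.001
finger_force: 0.0
```

play_rows([
  [[-0.17,0.79,0],[0,0,0],-1],
  [[-0.17,0.79,0],[0,0,0],-1],
  [[-0.17,0.79,0],[0,0,0],-1],
])

```text
time_s: 10.6
ee_pos: [0.4504, 0.1706, 0.3972]
eef_rot: [-0.267, -3.128, 0.002]
contact_force: [-0.8, 0.0, 0.7]
opening: 0.999
finger_force: 0.0
```

```bash
python3 - <<'E'
from mv import *
from fit import *
from plant import snapshot
P["wrist"]=camera_params("wrist");im=snapshot("wrist")[:,:,::-1].copy();p,R=cur();print(p)
v=np.load("vh.npy")
lev=pts(v)["lev"];ux=np.array([np.cos(v[2]),np.sin(v[2]),0])
for q in (lev,lev+.037*ux,lev-.037*ux):
    u=proj("wrist",q);print(u);cv2.drawMarker(im,tuple(int(t) for t in u),(0,255,0))
cv2.imwrite("pics/w3.png",im)
g=lev-.006*ux
chain([(g[0],g[1],.36,80.04),(g[0],g[1],.2705,80.04)])
E
```

```text
[0.45007075 0.16992287 0.39760051]
[408.83491173 306.00202482]
[405.64266383 353.26978128]
[412.26163051 255.2624476 ]
(np.float64(0.5044875015739826), np.float64(0.22308944120159563), 0.36, 80.04) [-0.446, 0.617, 0.374] [-0.001, -0.0, 0.001]
(np.float64(0.5044875015739826), np.float64(0.22308944120159563), 0.2705, 80.04) [0.0, 0.0, 0.895] [0.0, 0.0, 0.0]
```

View pics/w3.png

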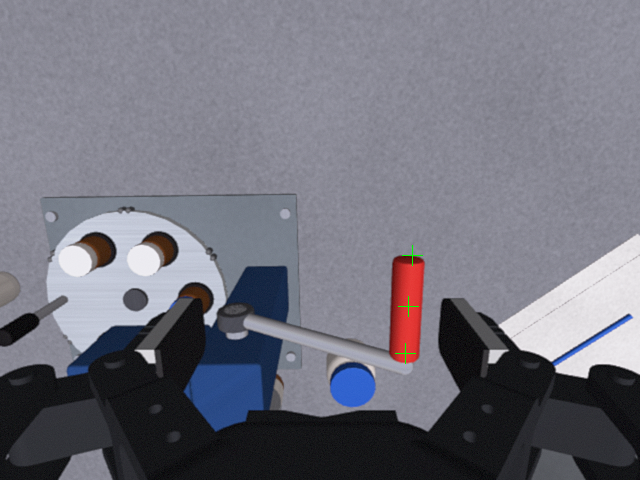

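The markers lie along the red handle (408,256)-(405,360), so I'll descend and grip it.

play_rows([
  [[-0.44,0.61,0.2],[0,0,0],-1],
  [[-0.44,0.61,0.37],[0,0,0],-1],
  [[-0.44,0.61,0.37],[0,0,0],-1],
])

```text
time_s: 11.02
ee_pos: [0.5034, 0.2219, 0.3594]
eef_rot: [-0.272, -3.126, 0.004]
contact_force: [0.0, -1.3, 0.9]
opening: 0.998
finger_force: 0.0
```

play_rows([
  [[0,0,0.45],[0,0,0],-1],
  [[0,0,0.9],[0,0,0],-1],
  [[0,0,0.9],[0,0,0],-1],
])

```text
time_s: 11.4
ee_pos: [0.5014, 0.221, 0.2697]
eef_rot: [-0.273, -3.125, 0.005]
contact_force: [-0.1, 0.3, 0.1]
opening: 1.001
finger_force: 0.0
```

play_rows([
  [[0,0,0],[0,0,0],1],
  [[0,0,0],[0,0,0],1],
  [[0,0,0],[0,0,0],1],
  [[0,0,0],[0,0,0],1],
  [[0,0,0],[0,0,0],1],
], newtons=80)

```text
time_s: 12.02
ee_pos: [0.5043, 0.2214, 0.2723]
eef_rot: [0.273, 3.128, -0.006]
contact_force: [-0.7, -7.8, 5.2]
opening: 0.232
finger_force: 78.0
```

play_rows([
  [[0,0,0],[0,0,0],1],
  [[0,0,0],[0,0,0],1],
  [[0,0,0],[0,0,0],1],
])

```text
time_s: 12.4
ee_pos: [0.5043, 0.2214, 0.2723]
eef_rot: [0.273, 3.128, -0.006]
contact_force: [-0.2, -7.6, 5.1]
opening: 0.233
finger_force: 78.0
```

```bash
python3 - <<'E'
from mv import *
from fit import *
v=np.load("vh.npy");p,R=cur();y=R.as_matrix()[:,1];print(p,"closing",np.degrees(np.arctan2(y[1],y[0])),p-pts(v)["lev"])
g=lambda q:.16*np.array([np.cos(.52-q),-np.sin(.52-q)])
for i in range(47):
    q=.02*i;print(i,round(q,2),np.round((g(q+.02)-g(q))/.1,3),round(p[2]-(g(q)[1]-g(0)[1]),4))
E
```

```text
[0.50432302 0.22139568 0.27228331] closing 80.03469130350408 [-0.00607403 -0.00065581 -0.01721669]
0 0.0 [0.016 0.028] 0.2723
1 0.02 [0.015 0.028] 0.2695
2 0.04 [0.014 0.029] 0.2667
3 0.06 [0.014 0.029] 0.2638
4 0.08 [0.013 0.029] 0.2609
5 0.1 [0.013 0.029] 0.258
6 0.12 [0.012 0.03 ] 0.2551
7 0.14 [0.012 0.03 ] 0.2521
8 0.16 [0.011 0.03 ] 0.2491
9 0.18 [0.01 0.03] 0.2461
10 0.2 [0.01 0.03] 0.2431
11 0.22 [0.009 0.031] 0.2401
12 0.24 [0.009 0.031] 0.237
13 0.26 [0.008 0.031] 0.2339
14 0.28 [0.007 0.031] 0.2308
15 0.3 [0.007 0.031] 0.2277
16 0.32 [0.006 0.031] 0.2246
17 0.34 [0.005 0.032] 0.2214
18 0.36 [0.005 0.032] 0.2183
19 0.38 [0.004 0.032] 0.2151
20 0.4 [0.004 0.032] 0.2119
21 0.42 [0.003 0.032] 0.2088
22 0.44 [0.002 0.032] 0.2056
23 0.46 [0.002 0.032] 0.2024
24 0.48 [0.001 0.032] 0.1992
25 0.5 [0.    0.032] 0.196
26 0.52 [-0.     0.032] 0.1928
27 0.54 [-0.001  0.032] 0.1896
28 0.56 [-0.002  0.032] 0.1864
29 0.58 [-0.002  0.032] 0.1832
30 0.6 [-0.003  0.032] 0.18
31 0.62 [-0.004  0.032] 0.1768
32 0.64 [-0.004  0.032] 0.1736
33 0.66 [-0.005  0.032] 0.1705
34 0.68 [-0.005  0.032] 0.1673
35 0.7 [-0.006  0.031] 0.1641
36 0.72 [-0.007  0.031] 0.161
37 0.74 [-0.007  0.031] 0.1579
38 0.76 [-0.008  0.031] 0.1548
39 0.78 [-0.009  0.031] 0.1516
40 0.8 [-0.009  0.031] 0.1486
41 0.82 [-0.01  0.03] 0.1455
42 0.84 [-0.01  0.03] 0.1425
43 0.86 [-0.011  0.03 ] 0.1394
44 0.88 [-0.012  0.03 ] 0.1364
45 0.9 [-0.012  0.03 ] 0.1334
46 0.92 [-0.013  0.029] 0.1305
```

play_rows([
  [[0,0.016,0.028],[0,0,0],1],
  [[0,0.016,0.028],[0,0,0],1],
])

```text
time_s: 12.65
ee_pos: [0.5046, 0.223, 0.2693]
eef_rot: [0.273, 3.128, -0.006]
contact_force: [-1.0, -6.6, 4.9]
opening: 0.233
finger_force: 78.0
```

play_rows([
  [[0,0.015,0.028],[0,0,0],1],
  [[0,0.015,0.028],[0,0,0],1],
])

```text
time_s: 12.9
ee_pos: [0.5048, 0.2244, 0.2666]
eef_rot: [0.273, 3.128, -0.006]
contact_force: [-2.0, -8.5, 4.9]
opening: 0.231
finger_force: 78.1
```

play_rows([
  [[0,0.014,0.029],[0,0,0],1],
  [[0,0.014,0.029],[0,0,0],1],
])

```text
time_s: 13.15
ee_pos: [0.5051, 0.2257, 0.2639]
eef_rot: [0.273, 3.128, -0.006]
contact_force: [-0.4, -8.1, 6.5]
opening: 0.23
finger_force: 78.2
```

play_rows([
  [[0,0.014,0.029],[0,0,0],1],
  [[0,0.014,0.029],[0,0,0],1],
])

```text
time_s: 13.4
ee_pos: [0.5053, 0.2271, 0.2609]
eef_rot: [0.273, 3.128, -0.006]
contact_force: [-1.0, -7.3, 4.9]
opening: 0.228
finger_force: 78.1
```

play_rows([
  [[0,0.013,0.029],[0,0,0],1],
  [[0,0.013,0.029],[0,0,0],1],
])

```text
time_s: 13.65
ee_pos: [0.5056, 0.2283, 0.2582]
eef_rot: [0.273, 3.128, -0.007]
contact_force: [-2.0, -8.0, 7.4]
opening: 0.226
finger_force: 78.2
```

play_rows([
  [[0,0.013,0.029],[0,0,0],1],
  [[0,0.013,0.029],[0,0,0],1],
])

```text
time_s: 13.9
ee_pos: [0.5057, 0.2297, 0.255]
eef_rot: [0.273, 3.128, -0.006]
contact_force: [-1.8, -8.8, 7.5]
opening: 0.225
finger_force: 78.4
```

play_rows([
  [[0,0.012,0.03],[0,0,0],1],
  [[0,0.012,0.03],[0,0,0],1],
])

```text
time_s: 14.15
ee_pos: [0.5058, 0.2309, 0.2519]
eef_rot: [0.273, 3.128, -0.006]
contact_force: [-1.0, -7.5, 4.0]
opening: 0.231
finger_force: 78.1
```

play_rows([
  [[0,0.012,0.03],[0,0,0],1],
  [[0,0.012,0.03],[0,0,0],1],
])

```text
time_s: 14.4
ee_pos: [0.506, 0.2321, 0.2486]
eef_rot: [0.272, 3.129, -0.006]
contact_force: [0.2, -7.4, 4.2]
opening: 0.234
finger_force: 78.2
```

play_rows([
  [[0,0.011,0.03],[0,0,0],1],
  [[0,0.011,0.03],[0,0,0],1],
])

```text
time_s: 14.65
ee_pos: [0.5061, 0.2332, 0.2457]
eef_rot: [0.273, 3.129, -0.006]
contact_force: [-1.5, -6.2, 3.5]
opening: 0.228
finger_force: 78.1
```

play_rows([
  [[0,0.01,0.03],[0,0,0],1],
  [[0,0.01,0.03],[0,0,0],1],
])

```text
time_s: 14.9
ee_pos: [0.5063, 0.2341, 0.2428]
eef_rot: [0.273, 3.128, -0.007]
contact_force: [-1.2, -8.1, 4.6]
opening: 0.229
finger_force: 78.2
```

play_rows([
  [[0,0.01,0.03],[0,0,0],1],
  [[0,0.01,0.03],[0,0,0],1],
])

```text
time_s: 15.15
ee_pos: [0.5065, 0.235, 0.2399]
eef_rot: [0.273, 3.128, -0.007]
contact_force: [-2.3, -8.2, 4.9]
opening: 0.23
finger_force: 78.3
```

play_rows([
  [[0,0.009,0.031],[0,0,0],1],
  [[0,0.009,0.031],[0,0,0],1],
])

```text
time_s: 15.4
ee_pos: [0.5067, 0.2359, 0.2369]
eef_rot: [0.273, 3.128, -0.007]
contact_force: [-1.3, -9.0, 7.2]
opening: 0.231
finger_force: 78.3
```

play_rows([
  [[0,0.009,0.031],[0,0,0],1],
  [[0,0.009,0.031],[0,0,0],1],
])

```text
time_s: 15.65
ee_pos: [0.5069, 0.2367, 0.2339]
eef_rot: [0.273, 3.128, -0.007]
contact_force: [-1.8, -8.1, 7.1]
opening: 0.233
finger_force: 78.4
```

play_rows([
  [[0,0.008,0.031],[0,0,0],1],
  [[0,0.008,0.031],[0,0,0],1],
])

```text
time_s: 15.9
ee_pos: [0.507, 0.2374, 0.231]
eef_rot: [0.273, 3.128, -0.007]
contact_force: [-2.5, -9.1, 9.1]
opening: 0.228
finger_force: 78.6
```

play_rows([
  [[0,0.007,0.031],[0,0,0],1],
  [[0,0.007,0.031],[0,0,0],1],
])

```text
time_s: 16.15
ee_pos: [0.5071, 0.2381, 0.2279]
eef_rot: [0.273, 3.128, -0.007]
contact_force: [-1.9, -8.5, 8.3]
opening: 0.223
finger_force: 78.5
```

play_rows([
  [[0,0.007,0.031],[0,0,0],1],
  [[0,0.007,0.031],[0,0,0],1],
])

```text
time_s: 16.4
ee_pos: [0.5072, 0.2388, 0.2246]
eef_rot: [0.273, 3.128, -0.007]
contact_force: [-1.5, -8.7, 6.5]
opening: 0.231
finger_force: 78.6
```

play_rows([
  [[0,0.006,0.031],[0,0,0],1],
  [[0,0.006,0.031],[0,0,0],1],
])

```text
time_s: 16.65
ee_pos: [0.5073, 0.2394, 0.2213]
eef_rot: [0.273, 3.128, -0.007]
contact_force: [-2.0, -8.6, 6.7]
opening: 0.23
finger_force: 78.5
```

play_rows([
  [[0,0.005,0.032],[0,0,0],1],
  [[0,0.005,0.032],[0,0,0],1],
])

```text
time_s: 16.9
ee_pos: [0.5073, 0.2399, 0.218]
eef_rot: [0.273, 3.128, -0.007]
contact_force: [-2.0, -7.8, 6.4]
opening: 0.229
finger_force: 78.4
```

play_rows([
  [[0,0.005,0.032],[0,0,0],1],
  [[0,0.005,0.032],[0,0,0],1],
])

```text
time_s: 17.15
ee_pos: [0.5074, 0.2404, 0.2148]
eef_rot: [0.273, 3.129, -0.007]
contact_force: [-2.0, -8.7, 6.1]
opening: 0.229
finger_force: 78.5
```

play_rows([
  [[0,0.004,0.032],[0,0,0],1],
  [[0,0.004,0.032],[0,0,0],1],
])

```text
time_s: 17.4
ee_pos: [0.5074, 0.2408, 0.2116]
eef_rot: [0.273, 3.129, -0.007]
contact_force: [-2.2, -8.0, 6.4]
opening: 0.233
finger_force: 78.5
```

Fz drops at about q = 0.13 and 0.31 rad, which are clicks 1 and 2. I expect clicks 3 and 4 near 0.52 and 0.72.

play_rows([
  [[0,0.004,0.032],[0,0,0],1],
  [[0,0.004,0.032],[0,0,0],1],
])

```text
time_s: 17.65
ee_pos: [0.5075, 0.2411, 0.2086]
eef_rot: [0.273, 3.128, -0.007]
contact_force: [-2.7, -8.9, 7.3]
opening: 0.23
finger_force: 78.5
```

play_rows([
  [[0,0.003,0.032],[0,0,0],1],
  [[0,0.003,0.032],[0,0,0],1],
])

```text
time_s: 17.9
ee_pos: [0.5076, 0.2413, 0.2056]
eef_rot: [0.273, 3.128, -0.008]
contact_force: [-3.2, -10.1, 8.8]
opening: 0.232
finger_force: 78.6
```

play_rows([
  [[0,0.002,0.032],[0,0,0],1],
  [[0,0.002,0.032],[0,0,0],1],
])

```text
time_s: 18.15
ee_pos: [0.5076, 0.2415, 0.2025]
eef_rot: [0.273, 3.128, -0.007]
contact_force: [-2.9, -8.9, 9.2]
opening: 0.233
finger_force: 78.6
```

play_rows([
  [[0,0.002,0.032],[0,0,0],1],
  [[0,0.002,0.032],[0,0,0],1],
])

```text
time_s: 18.4
ee_pos: [0.5078, 0.2417, 0.1996]
eef_rot: [0.273, 3.128, -0.007]
contact_force: [-3.1, -10.2, 10.8]
opening: 0.23
finger_force: 78.8
```

play_rows([
  [[0,0.001,0.032],[0,0,0],1],
  [[0,0.001,0.032],[0,0,0],1],
])

```text
time_s: 18.65
ee_pos: [0.5077, 0.2417, 0.1962]
eef_rot: [0.273, 3.128, -0.008]
contact_force: [-3.7, -10.1, 8.7]
opening: 0.228
finger_force: 78.7
```

play_rows([
  [[0,0,0.032],[0,0,0],1],
  [[0,0,0.032],[0,0,0],1],
])

```text
time_s: 18.9
ee_pos: [0.5077, 0.2418, 0.1931]
eef_rot: [0.273, 3.128, -0.007]
contact_force: [-2.9, -9.4, 10.1]
opening: 0.232
finger_force: 78.8
```

play_rows([
  [[0,0,0.032],[0,0,0],1],
  [[0,0,0.032],[0,0,0],1],
])

```text
time_s: 19.15
ee_pos: [0.5077, 0.2417, 0.1896]
eef_rot: [0.273, 3.128, -0.008]
contact_force: [-3.0, -10.2, 10.8]
opening: 0.226
finger_force: 78.8
```

play_rows([
  [[0,-0.001,0.032],[0,0,0],1],
  [[0,-0.001,0.032],[0,0,0],1],
])

```text
time_s: 19.4
ee_pos: [0.5075, 0.2416, 0.1861]
eef_rot: [0.273, 3.129, -0.008]
contact_force: [-2.5, -9.8, 5.2]
opening: 0.233
finger_force: 78.5
```

play_rows([
  [[0,-0.002,0.032],[0,0,0],1],
  [[0,-0.002,0.032],[0,0,0],1],
])

```text
time_s: 19.65
ee_pos: [0.5075, 0.2414, 0.1829]
eef_rot: [0.273, 3.129, -0.008]
contact_force: [-2.3, -9.8, 6.4]
opening: 0.231
finger_force: 78.6
```

play_rows([
  [[0,-0.002,0.032],[0,0,0],1],
  [[0,-0.002,0.032],[0,0,0],1],
])

```text
time_s: 19.9
ee_pos: [0.5076, 0.2412, 0.1799]
eef_rot: [0.273, 3.128, -0.008]
contact_force: [-3.1, -9.7, 8.6]
opening: 0.23
finger_force: 78.7
```

play_rows([
  [[0,-0.003,0.032],[0,0,0],1],
  [[0,-0.003,0.032],[0,0,0],1],
])

```text
time_s: 20.15
ee_pos: [0.5076, 0.2409, 0.1769]
eef_rot: [0.273, 3.128, -0.008]
contact_force: [-3.4, -10.3, 10.3]
opening: 0.229
finger_force: 78.7
```

play_rows([
  [[0,-0.004,0.032],[0,0,0],1],
  [[0,-0.004,0.032],[0,0,0],1],
])

```text
time_s: 20.4
ee_pos: [0.5076, 0.2405, 0.1739]
eef_rot: [0.273, 3.128, -0.008]
contact_force: [-2.1, -9.7, 10.8]
opening: 0.233
finger_force: 78.8
```

play_rows([
  [[0,-0.004,0.032],[0,0,0],1],
  [[0,-0.004,0.032],[0,0,0],1],
])

```text
time_s: 20.65
ee_pos: [0.5075, 0.2402, 0.1708]
eef_rot: [0.273, 3.128, -0.007]
contact_force: [-3.7, -10.7, 11.7]
opening: 0.232
finger_force: 78.8
```

play_rows([
  [[0,-0.005,0.032],[0,0,0],1],
  [[0,-0.005,0.032],[0,0,0],1],
])

```text
time_s: 20.9
ee_pos: [0.5076, 0.2397, 0.168]
eef_rot: [0.273, 3.128, -0.007]
contact_force: [-4.6, -10.3, 15.3]
opening: 0.227
finger_force: 79.1
```

play_rows([
  [[0,-0.005,0.032],[0,0,0],1],
  [[0,-0.005,0.032],[0,0,0],1],
])

```text
time_s: 21.15
ee_pos: [0.5074, 0.2392, 0.1647]
eef_rot: [0.273, 3.128, -0.007]
contact_force: [-3.9, -10.8, 12.8]
opening: 0.232
finger_force: 79.1
```

play_rows([
  [[0,-0.006,0.031],[0,0,0],1],
  [[0,-0.006,0.031],[0,0,0],1],
])

```text
time_s: 21.4
ee_pos: [0.5074, 0.2387, 0.1618]
eef_rot: [0.273, 3.127, -0.007]
contact_force: [-4.4, -11.2, 14.9]
opening: 0.229
finger_force: 79.3
```

play_rows([
  [[0,-0.007,0.031],[0,0,0],1],
  [[0,-0.007,0.031],[0,0,0],1],
])

```text
time_s: 21.65
ee_pos: [0.5071, 0.2378, 0.1581]
eef_rot: [0.273, 3.128, -0.008]
contact_force: [-3.2, -9.8, 15.2]
opening: 0.231
finger_force: 79.1
```

play_rows([
  [[0,-0.007,0.031],[0,0,0],1],
  [[0,-0.007,0.031],[0,0,0],1],
])

```text
time_s: 21.9
ee_pos: [0.507, 0.2371, 0.1549]
eef_rot: [0.273, 3.128, -0.008]
contact_force: [-4.5, -8.9, 13.0]
opening: 0.232
finger_force: 79.0
```

Click 4 gave way at about 0.735, and the drop spacing of about 0.2 holds (0.12, 0.325, 0.535, 0.735). I'll go on to about 0.83, the notch bottom.

play_rows([
  [[0,-0.009,0.031],[0,0,0],1],
  [[0,-0.009,0.031],[0,0,0],1],
])

```text
time_s: 22.15
ee_pos: [0.5067, 0.2363, 0.1517]
eef_rot: [0.273, 3.128, -0.008]
contact_force: [-2.2, -10.0, 9.8]
opening: 0.228
finger_force: 78.8
```

play_rows([
  [[0,-0.009,0.031],[0,0,0],1],
  [[0,-0.009,0.031],[0,0,0],1],
])

```text
time_s: 22.4
ee_pos: [0.5067, 0.2355, 0.1488]
eef_rot: [0.273, 3.128, -0.008]
contact_force: [-3.3, -10.4, 11.2]
opening: 0.23
finger_force: 78.9
```

play_rows([
  [[0,-0.01,0.03],[0,0,0],1],
  [[0,-0.01,0.03],[0,0,0],1],
])

```text
time_s: 22.65
ee_pos: [0.5066, 0.2346, 0.146]
eef_rot: [0.273, 3.128, -0.007]
contact_force: [-3.4, -8.2, 12.4]
opening: 0.231
finger_force: 79.0
```

play_rows([
  [[0,-0.003,0.01],[0,0,0],1],
  [[0,-0.003,0.01],[0,0,0],1],
  [[0,-0.003,0.01],[0,0,0],1],
  [[0,-0.003,0.01],[0,0,0],1],
])

```text
time_s: 23.15
ee_pos: [0.5066, 0.2344, 0.1452]
eef_rot: [0.273, 3.128, -0.007]
contact_force: [-4.1, -9.7, 13.8]
opening: 0.23
finger_force: 79.0
```

```bash
python3 - <<'E'
from plant import snapshot,status
import cv2,numpy as np
for i in range(3):
    im=snapshot("scene");s=status.sense();print(s["time_s"],np.round(s["ee_pos"],4),np.round(s["contact_force"],1))
im=im[:,:,::-1]
a=cv2.resize(im[220:290,320:390],(400,400),interpolation=cv2.INTER_CUBIC);b=cv2.resize(im[140:300,240:400],(400,400),interpolation=cv2.INTER_CUBIC)
cv2.imwrite("pics/c2.png",np.hstack([a,b]))
E
```

```text
23.2 [0.5066 0.2344 0.1452] [ -3.8 -10.8  12.6]
23.25 [0.5066 0.2344 0.1452] [ -3.6 -10.4  13. ]
23.3 [0.5066 0.2344 0.1452] [ -3.9 -10.3  14. ]
```

View pics/c2.png

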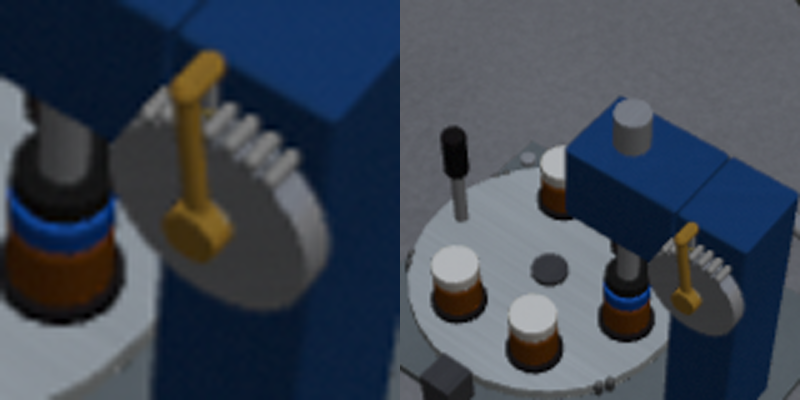

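The crop shows four teeth past the pawl nose (215,120 to 288,165) and the blue lid under the pad. Fine-tuning by +2 mm centres the notch, then I'll hand in.

play_rows([
  [[0,-0.007,0.02],[0,0,0],1],
  [[0,-0.007,0.02],[0,0,0],1],
  [[0,-0.007,0.02],[0,0,0],1],
  [[0,-0.007,0.02],[0,0,0],1],
  [[0,-0.007,0.02],[0,0,0],1],
])

```text
time_s: 23.92
ee_pos: [0.5066, 0.2338, 0.1433]
eef_rot: [0.273, 3.128, -0.007]
contact_force: [-3.1, -10.0, 14.2]
opening: 0.23
finger_force: 79.1
```

```bash
python3 - <<'E'
from plant import status,order
import numpy as np
s=status.sense();print(s["time_s"],np.round(s["ee_pos"],4),np.round(s["contact_force"],1),s["finger_force"])
print(order.sign_off())
E
```

```text
23.925 [0.5066 0.2338 0.1433] [ -3.1 -10.   14.2] 79.0724766254425
the job is handed in; nothing more can be done
None
```

I turned the table home with the blue-lidded jar under the pad, pressed the lever to the fourth click, and handed the job in at about 24 s still gripping it; sign-off returned no verdict, so both positions rest on my force readings and camera views.

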